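# Turn the sensor module window-up

## Task

Take the blue-topped sensor module by its two black swivel knobs, tilt it out of the tight foam cutout knob end first while its other end is still in the foam, and turn it over onto the green mat, window side up, keeping hold of it until it lies flat. It should end up centred in the white outline and lined up with it, either way round; leave the orange-topped module and the small steel flange where they are.

Things in the scene. Friction and masses are not known exactly. Their poses are not given: they have to be found in the camera images.
- blue_module: Aluminium box 100x40x44 mm (x,y,z), 0.28 kg, blue panel on top (+z), window in the green underside (-z). Origin: box centre, 32 mm above the table. On each long side a black disc knob, 18 mm across, 7 mm thick, axis along y at x=-38 mm, z=0, outer faces 54 mm apart; that end faces the robot. Knobs swivel easily: pinched by both, the box swings and hangs with its +x end 88 mm below the axis.
- orange_module: Look-alike with an orange panel, parallel, 110 mm beside the blue one (either side). Origin: box centre. Both lie in a fixed dark foam tray 190x230 mm: pale floor 10 mm above the table, foam 34 mm high round each box's +x half (play 2 mm at the sides, 4 mm at the end). The knobs stand in an open finger trough, free 37 mm to -x (save a 22 mm high nib at the box's end, 3 mm play) and 33 mm to +x.
- mat: Green mat 210 x 160 mm (x, y), 4 mm thick, fixed to the table, with a thin white outline 151 x 107 mm round its centre, long side along x. Origin at the centre of its underside, at table height. To the left or the right of the robot, the foam tray on the other side.
- flange: Small stainless steel flange, 40 mm across the foot and 26 mm high, standing loose on the table between tray and mat. Origin at the centre of its underside. Stays where it is.
Not all that is in view belongs to the job. Of the things shaped like the flange, the stainless one is meant.

How it is judged:
By the outcome, as a careful person would: the job done as asked, in the order asked, and still so for the second after the job is handed in, with the robot touching nothing.
It also fails if it takes over 54 s, if anything falls off the work surface, if the arm or the gripper's body presses on something with over 40 N, if the wrist force passes 120 N, or if a joint passes its speed limit or range.

## Robot

A 6-joint arm with a two-finger parallel gripper is mounted at the origin on the work surface. World frame = base frame: x ahead of the robot, y to its left, z up, the work surface at z = 0. Lengths are in m, angles in rad, forces in N, time in s.
With the tool pointing down it reaches from about 0.25 to 0.775 m from the base axis. Payload 4 kg.
Tool frame: the origin (TCP) lies at the very end of the fingers, on their centre line; the grasp point (between the pads) lies r.pinch_z behind it (r.pinch_z is the distance from the TCP to the grasp point, in m); y points along the fingers, z is the direction in which the jaws open and shut, and the axes are right-handed (so a half turn about y gives the same grasp; the last joint's range is limited). The gripper opens to 85 mm and grips with 20 to 120 N. Pads are 22 mm wide; open, the fingers measure 114 mm over their backs; the gripper's body (76 mm by 85 mm) begins 54 mm behind the grasp point. The pads swing forward as they close: fully open they stand 13 mm farther back than shut.
Start: joints at [-1.262, 0.087, 1.371, -0, 1.684, -0.103], TCP at [0.22, -0.504, 0.231] pointing down, gripper open.
Joint ranges: [-3.1, 3.1], [-0.76, 2.03], [0.27, 2.55], [-1.08, 4.22], [0.17, 2.65], [-2.57, 2.57]. Speed limits (rad/s): [2.79, 2.79, 3.14, 3.14, 3.14, 3.14].

## Interface

Orientations are given as a unit quaternion [w, x, y, z].
In Python, from rig import r gives the robot as it stands. The module is installed in compiled form; this text tells all that it offers.
- The arm moves only by the tool send_rows, never from a script. Its argument "motion" is a list of rows, each an object of numbers: "grip": the opening, from -1 (shut) to 1 (fully open); "tx", "ty", "tz": the shift along the tool's x, y, z in mm; "spin": the turn about the tool's y in degrees. A call has exactly 10 rows; each row is the pose to reach, as a shift and turn from the pose commanded when the call began, along the tool's axes at that moment; what a row does not reach only later rows make up. A row lasts 1/10 s, in which the tool goes at most 50 mm and 8.59 degrees, less where a joint would pass 70% of its speed; a pose out of reach is approached as far as the arm can. A call with a gripper value outside its range is refused whole. The fingers move at their own pace and stop on an object; "grip_force" is the grip in N (left out, the last holds). Time passes only in rows, so rows that repeat a pose let the fingers close, or fill a call up. It gives the time, the measured TCP pose, the force and the opening at its end, in the units of the state.
- r.observe(): the state, without advancing time (a new reading comes with each control period).
- r.snapshot(name): name is "scene" or "top" or "wrist"; returns the picture (420x560x3 uint8, red, green, blue); there is no depth.
- r.get_calibration(name): a dict with "intrinsics" (3x3 intrinsics, pixels), "rvec" (rotation vector, rad) and "tvec" (3), from world to camera coordinates, as OpenCV has them. Camera axes: x right, y down, z forward; pixel columns grow to the right and rows downward; lengths in m; the calibration is good to about 2 mm. The wrist camera is an equidistant fisheye: a pixel r from the principal point sees the ray r / f radians off the axis. A picture is of the moment at which its call begins: read the wrist's pose just before it. get_calibration takes no time and is no camera call; for the wrist camera it gives the pose at the moment of the call.
- r.sign_off(): hands the job in, once; it reports no verdict.
The state is a dict: "time": time; "joints": joint angles; "joint_velocities": joint speeds; "tau": joint torques, N m; "eef_pos": TCP position; "ee_rot": TCP orientation; "ft_force": force on the tool from outside, world axes, zero at the start; "moment": the same for the moment, N m; "opening": finger opening in m.
Only numpy, scipy, OpenCV 4.12 (cv2) and the standard library are available. Lean on these libraries where they do the work, as an engineer would, in place of code of your own. Each camera call takes 0.05 s, during which the arm holds its last target. There are 200 camera calls.

## Working session

There is one attempt and no reset: what is moved stays moved. The work goes in short steps, Python scripts to look and compute and a tool call to move; the robot and the scene stay as the last step left them, time stands still between calls to the robot, and variables do not carry over. Pictures are saved under pics/ and viewed, about 8 in all and at most 12, crops included, and the job is handed in when it is done.

Besides the shell and the picture viewer there is one more tool, called after "Request:" as name(argument=value, ...), one argument or row to a line, values as JSON. send_rows: Moves the arm, as the interface text tells. Its arguments: {"type":"object","properties":{"motion":{"type":"array"},"grip_force":{"type":"number"}},"required":["motion"]}

```bash
mkdir -p pics; cat > h.py <<'E'
import numpy as np, cv2
from rig import r
from scipy.spatial.transform import Rotation as R
def cal(n):
    c=r.get_calibration(n); return np.array(c["intrinsics"],float),R.from_rotvec(np.ravel(c["rvec"])).as_matrix(),np.ravel(c["tvec"]).astype(float)
def ray(n,uv,c=None):
    K,Rm,t=c or cal(n); uv=np.atleast_2d(np.array(uv,float))
    p=np.c_[(uv[:,0]-K[0,2])/K[0,0],(uv[:,1]-K[1,2])/K[1,1]]
    if n=="wrist":
        th=np.linalg.norm(p,axis=1)+1e-12; d=np.c_[p*(np.sin(th)/th)[:,None],np.cos(th)]
    else: d=np.c_[p,np.ones(len(p))]
    return -Rm.T@t, d@Rm
def plane(n,uv,z,c=None):
    o,d=ray(n,uv,c); return o+d*((z-o[2])/d[:,2])[:,None]
def proj(n,P,c=None):
    K,Rm,t=c or cal(n); q=np.atleast_2d(P)@Rm.T+t
    if n=="wrist":
        rr=np.linalg.norm(q[:,:2],axis=1)+1e-12; th=np.arctan2(rr,q[:,2]); p=q[:,:2]*(th/rr)[:,None]
    else: p=q[:,:2]/q[:,2:]
    return np.c_[p[:,0]*K[0,0]+K[0,2],p[:,1]*K[1,1]+K[1,2]]
def snap(n,f,s=None):
    im=r.snapshot(n)[:,:,::-1].copy(); cv2.imwrite("pics/"+f,im); return im
E
python3 - <<'E'
from h import *
np.set_printoptions(precision=4,suppress=True)
a=snap("top","top0.png");b=snap("scene","scene0.png")
s=r.observe();print(s,r.pinch_z)
for n in("top","scene","wrist"):
    K,Rm,t=cal(n);print(n,K[0,0],-Rm.T@t,Rm[2])
E
```

```text
{'time': 0.1, 'joints': array([-1.2621,  0.0879,  1.3721,  0.    ,  1.6836, -0.1031]), 'joint_velocities': array([-0.0001, -0.0019, -0.0027,  0.0011, -0.0009,  0.0007]), 'tau': array([  0.0029, -35.3013, -31.4219,   0.    ,   0.0079,  -0.    ]), 'eef_pos': array([ 0.22  , -0.5036,  0.2302]), 'ee_rot': array([ 0.1445, -0.1446,  0.6929, -0.6915]), 'ft_force': array([0.6734, 0.3412, 0.427 ]), 'moment': array([ 0.0022, -0.0119,  0.0281]), 'opening': 0.085477273572592} 0.0187
top 537.9294820185612 [0.4516 0.0074 0.9957] [ 0.0788 -0.0124 -0.9968]
scene 514.5705937019399 [1.1287 0.0958 0.7349] [-0.6734 -0.1034 -0.732 ]
wrist 325.19226210127806 [ 0.2889 -0.473   0.3728] [-0.2741 -0.1183 -0.9544]
```

View pics/top0.png

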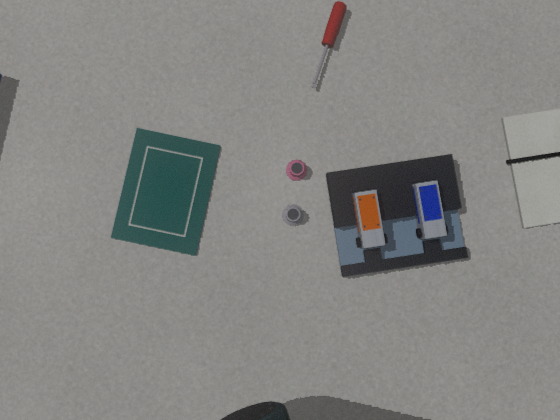

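View pics/scene0.png

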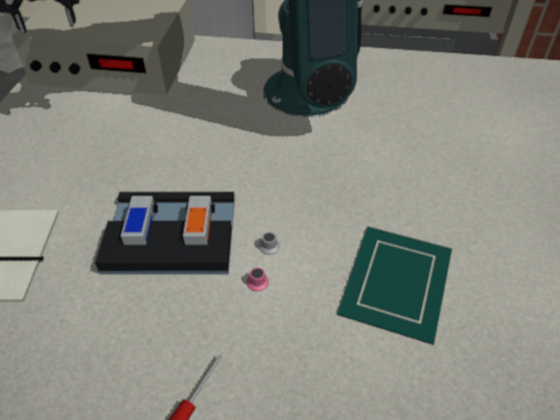

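The top view has +x up and +y left. Candidates are the blue-topped module at px (430,210) and the orange look-alike at (369,218). The grey flange is at (292,214), with a pink decoy at (297,170), and the mat is at (166,191). I choose the blue module and will measure it now.

```bash
cat > m.py <<'E'
from h import *
np.set_printoptions(precision=4,suppress=True)
def big(m,n=1): 
    c,_=cv2.findContours(m.astype(np.uint8),0,cv2.CHAIN_APPROX_NONE); return sorted(c,key=cv2.contourArea)[::-1][:n]
def rect(n,c,z):
    p=plane(n,c[:,0,:],z)[:,:2]; (cx,cy),(w,h),a=cv2.minAreaRect((p*1000).astype(np.float32))
    if w<h: w,h,a=h,w,a+90
    a=(a+90)%180-90
    return np.array([cx,cy,w,h,a])
E
python3 - <<'E'
from m import *
for n,f in(("top","top0.png"),("scene","scene0.png")):
    im=cv2.imread("pics/"+f); hsv=cv2.cvtColor(im,cv2.COLOR_BGR2HSV);H,S,V=cv2.split(hsv)
    print(n,"blue",rect(n,big((H>110)&(H<130)&(S>170)&(V>100))[0],.054))
    print("orange",rect(n,big((H>5)&(H<20)&(S>170)&(V>150))[0],.054))
    g=(H>75)&(H<95)&(S>100)&(V>40)
    c=big(g,3)
    c=[k for k in c if (k[:,0,0].mean()<250 if n=="top" else k[:,0,1].mean()>200)][0]
    print("mat",rect(n,c,.004))
    m=np.zeros(g.shape,np.uint8);cv2.drawContours(m,[c],-1,1,-1)
    m=cv2.erode(m,np.ones((5,5)))
    w=(m>0)&(im.min(2)>90); print("outline",rect(n,big(w)[0],.004))
im=cv2.imread("pics/top0.png");
cv2.imwrite("pics/crop0.png",cv2.resize(im[145:285,275:480],None,fx=3.8,fy=3.8,interpolation=cv2.INTER_CUBIC))
s=r.observe();q=s["ee_rot"];print(R.from_quat(np.roll(q,-1)).as_matrix())
E
```

```text
top blue [ 537.528  -252.5498   60.2504   29.8437    8.4633]
orange [ 521.6058 -143.8218   60.2642   29.7919    7.84  ]
mat [565.6926 223.9109 142.4293  97.9721 -12.3145]Traceback (most recent call last):
  File "<stdin>", line 12, in <module>
IndexError: list index out of range
```

```bash
python3 - <<'E'
from m import *
for n,f in(("top","top0.png"),("scene","scene0.png")):
    im=cv2.imread("pics/"+f); hsv=cv2.cvtColor(im,cv2.COLOR_BGR2HSV);H,S,V=cv2.split(hsv)
    print(n,"blue",rect(n,big((H>110)&(H<130)&(S>170)&(V>100))[0],.054))
    print("orange",rect(n,big((H>5)&(H<20)&(S>170)&(V>150))[0],.054))
    g=((H>70)&(H<100)&(S>70)).astype(np.uint8)
    if n=="top": g[:,260:]=0
    else: g[:210]=0;g[:,:320]=0
    print("inner",rect(n,big(g,3)[1] if cv2.contourArea(big(g,1)[0])>cv2.contourArea(big(g,2)[-1])*9 else big(g)[0],.004))
    g2=cv2.morphologyEx(g,cv2.MORPH_CLOSE,np.ones((7,7)))
    print("mat",rect(n,big(g2)[0],.004))
im=cv2.imread("pics/top0.png");
cv2.imwrite("pics/crop0.png",cv2.resize(im[145:285,275:480],None,fx=3.8,fy=3.8,interpolation=cv2.INTER_CUBIC))
s=r.observe();q=s["ee_rot"];print(R.from_quat(np.roll(q,-1)).as_matrix())
E
```

```text
top blue [ 537.528  -252.5498   60.2504   29.8437    8.4633]
orange [ 521.6058 -143.8218   60.2642   29.7919    7.84  ]
inner [565.5129 223.4585 208.2833 159.1126 -12.2113]
mat [565.5129 223.4585 208.2833 159.1126 -12.2113]
scene blue [ 537.3568 -254.3853   57.0304   28.5133    8.0928]
orange [ 521.7025 -145.5227   56.9525   28.9609    8.1915]
inner [567.0667 221.211  208.4603 157.9646 -12.2445]
mat [567.0667 221.211  208.4603 157.9646 -12.2445]
[[-0.9164 -0.0006  0.4002]
 [-0.4002  0.0019 -0.9164]
 [-0.0002 -1.     -0.002 ]]
```

View pics/crop0.png

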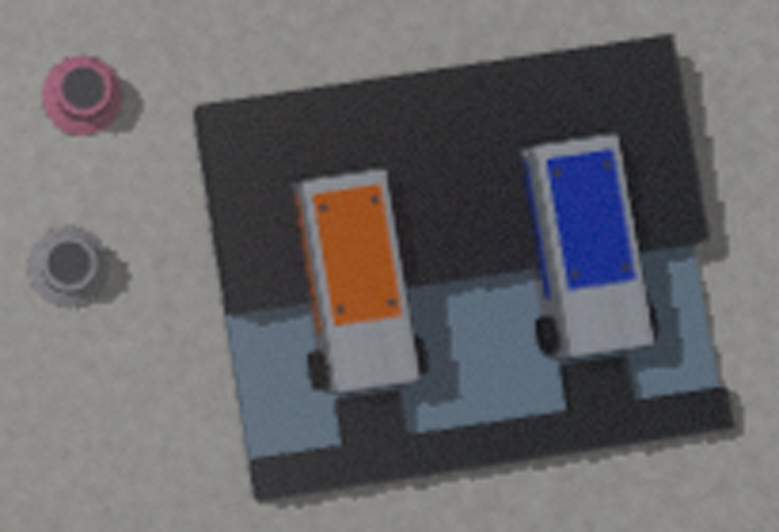

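The crop shows blue module at right, with its knobs at crop (546,335) and (653,325). The panel sits off-centre, so I take the box's top-face corners instead.

```bash
python3 - <<'E'
from m import *
im=cv2.imread("pics/top0.png")
c=np.array([[538,150],[620,136],[652,346],[562,356]])/3.8+[275,145]-.4
p=plane("top",c,.054);print(p)
u=np.array([np.cos(np.radians(8.2)),np.sin(np.radians(8.2))]);v=np.array([-u[1],u[0]])
q=p[:,:2]-[.5374,-.2535];print(q@u,q@v)
k=plane("top",np.array([[546,335]])/3.8+[275,145]-.4,.036);print("knobL",k,(k[0,:2]-[.5374,-.2535])@u,(k[0,:2]-[.5374,-.2535])@v)
E
```

```text
[[ 0.5697 -0.229   0.054 ]
 [ 0.5762 -0.2675  0.054 ]
 [ 0.4784 -0.2797  0.054 ]
 [ 0.474  -0.2378  0.054 ]]
[ 0.0355  0.0364 -0.0622 -0.0605] [ 0.0196 -0.0194 -0.0175  0.0246]
knobL [[ 0.4843 -0.2352  0.036 ]] -0.049932356506895356 0.02566992322660952
```

```bash
cat >> m.py <<'E'
def go(x,y,z,yawz=None):
    s=r.observe();M=R.from_quat(np.roll(s["ee_rot"],-1)).as_matrix();p=s["eef_pos"]
    d=M.T@(np.array([x,y,z])-p)*1000
    cur=np.degrees(np.arctan2(M[1,2],M[0,2]))
    print("t",s["time"],"pos",p,"yawz",cur,"op",s["opening"],"F",s["ft_force"])
    print("tx,ty,tz",d,"spin",None if yawz is None else (cur-yawz+180)%360-180)
E
python3 -c "
from m import *
go(.4872,-.2607,.13,-81.8)"
```

```text
t 0.1 pos [ 0.22   -0.5036  0.2302] yawz -66.40827568171551 op 0.085477273572592 F [0.6734 0.3412 0.427 ]
tx,ty,tz [-342.0661  100.5402 -115.4593] spin 15.391724318284503
```

Request:
send_rows(
  motion=[
    {"grip":1,"tx":-40,"ty":0,"tz":-14,"spin":2},
    {"grip":1,"tx":-80,"ty":10,"tz":-28,"spin":4},
    {"grip":1,"tx":-125,"ty":20,"tz":-42,"spin":6},
    {"grip":1,"tx":-170,"ty":35,"tz":-57,"spin":8},
    {"grip":1,"tx":-215,"ty":50,"tz":-72,"spin":10},
    {"grip":1,"tx":-260,"ty":65,"tz":-88,"spin":12},
    {"grip":1,"tx":-300,"ty":80,"tz":-102,"spin":14},
    {"grip":1,"tx":-330,"ty":95,"tz":-112,"spin":15.4},
    {"grip":1,"tx":-342,"ty":100.5,"tz":-115.5,"spin":15.4},
    {"grip":1,"tx":-342,"ty":100.5,"tz":-115.5,"spin":15.4},
  ],
)

```text
time: 1.1
eef_pos: [0.4873, -0.2599, 0.1291]
ee_rot: [0.051, -0.053, 0.706, -0.705]
ft_force: [0.4, -0.5, -0.4]
opening: 0.0854
```

```bash
python3 - <<'E'
from m import *
c=cal("wrist"); im=snap("wrist","w1.png")
np.save("w1.npy",np.array([c[0],c[1]]));np.save("w1t.npy",c[2])
go(.4872,-.2607,.13,-81.8)
u=np.array([np.cos(np.radians(8.2)),np.sin(np.radians(8.2)),0]);v=np.array([-u[1],u[0],0]);k=np.array([.4872,-.2607,.032])
P=[k+27*v/1e3,k-27*v/1e3]+[k+u*a+v*b+[0,0,.022] for a in(-.012,.088) for b in(.02,-.02)]
print(proj("wrist",np.array(P),c))
E
```

```text
t 1.15 pos [ 0.4869 -0.2613  0.1302] yawz -81.72834570865075 op 0.08536528127013521 F [ 0.3033 -0.6681  0.3264]
tx,ty,tz [-0.3539  0.2409 -0.5441] spin 0.07165429134926171
[[247.5815 206.6681]
 [317.2225 206.8756]
 [254.7505 231.7375]
 [310.1327 231.8892]
 [252.582   89.081 ]
 [313.4544  89.3366]]
```

View pics/w1.png

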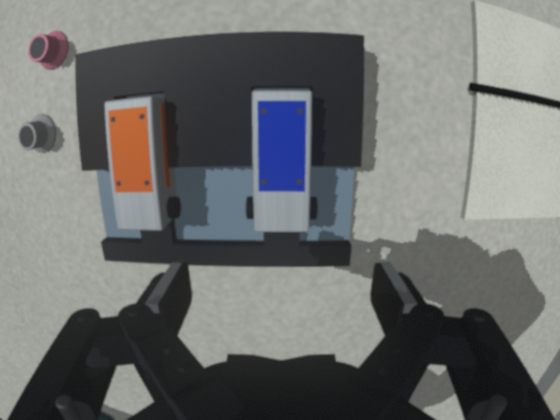

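The wrist view shows the blue knobs at (250,207) and (313,207) and the top-face edges at rows 90 and 231. These match the prediction within about 1 px, so I descend and grip.

Request:
send_rows(
  motion=[
    {"grip":1,"tx":0,"ty":25},
    {"grip":1,"tx":0,"ty":55},
    {"grip":1,"ty":80},
    {"grip":1,"ty":100},
    {"grip":1,"ty":112},
    {"grip":1,"ty":117},
    {"grip":1,"ty":117},
    {"grip":1,"ty":117},
    {"grip":0.3,"ty":117},
    {"grip":0.1,"ty":117},
  ],
  grip_force=50,
)

```text
validation failed for argument at $.mo...
```

Request:
send_rows(
  motion=[
    {"grip":-1},
    {"grip":-1},
    {"grip":-1},
    {"grip":-1},
    {"grip":-1},
    {"grip":-1},
    {"grip":-1},
    {"grip":-1},
    {"grip":-1},
    {"grip":-1},
  ],
)

```text
validation failed for argument at $.mo...
```

```bash
python3 - <<'E'
from m import *
im=snap("wrist","w2.png");go(.4872,-.2607,.013,-81.8)
E
```

```text
t 1.2 pos [ 0.4868 -0.2622  0.1311] yawz -81.81334749813217 op 0.08563065216607976 F [ 0.3496 -0.9318  0.2744]
tx,ty,tz [ -0.6775 118.0559  -1.5046] spin -0.013347498132191049
```

View pics/w2.png

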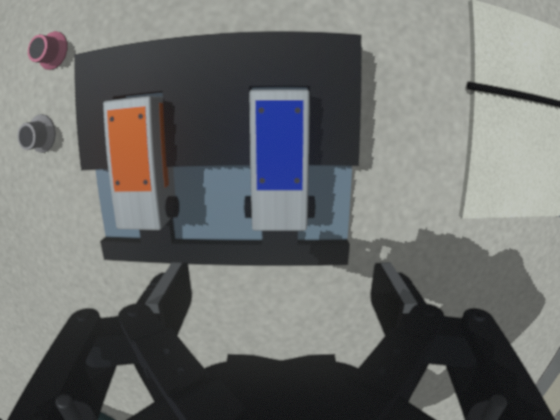

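The moves were refused because every key is needed, and the picture shows the arm still hovering. I'm resending with full rows.

Request:
send_rows(
  motion=[
    {"grip":1,"tx":0,"ty":25,"tz":0,"spin":0},
    {"grip":1,"tx":0,"ty":55,"tz":0,"spin":0},
    {"grip":1,"tx":0,"ty":80,"tz":0,"spin":0},
    {"grip":1,"tx":0,"ty":100,"tz":0,"spin":0},
    {"grip":1,"tx":0,"ty":112,"tz":0,"spin":0},
    {"grip":1,"tx":0,"ty":117,"tz":0,"spin":0},
    {"grip":1,"tx":0,"ty":117,"tz":0,"spin":0},
    {"grip":1,"tx":0,"ty":117,"tz":0,"spin":0},
    {"grip":0.6,"tx":0,"ty":117,"tz":0,"spin":0},
    {"grip":0.4,"tx":0,"ty":117,"tz":0,"spin":0},
  ],
  grip_force=50,
)

```text
time: 2.2
eef_pos: [0.488, -0.2617, 0.0149]
ee_rot: [-0.051, 0.05, -0.705, 0.706]
ft_force: [0.2, -0.6, -1.4]
opening: 0.0602
```

```bash
python3 -c "
from m import *
go(.4872,-.2607,.013,-81.8)"
```

```text
t 2.2 pos [ 0.488  -0.2617  0.0149] yawz -81.79620002210481 op 0.06015130442757511 F [ 0.2494 -0.6362 -1.4364]
tx,ty,tz [ 0.6305  1.9218 -1.1237] spin 0.003799977895198481
```

Request:
send_rows(
  motion=[
    {"grip":0.2,"tx":0,"ty":0,"tz":0,"spin":0},
    {"grip":0,"tx":0,"ty":0,"tz":0,"spin":0},
    {"grip":-0.5,"tx":0,"ty":0,"tz":0,"spin":0},
    {"grip":-1,"tx":0,"ty":0,"tz":0,"spin":0},
    {"grip":-1,"tx":0,"ty":0,"tz":0,"spin":0},
    {"grip":-1,"tx":0,"ty":0,"tz":0,"spin":0},
    {"grip":-1,"tx":0,"ty":0,"tz":0,"spin":0},
    {"grip":-1,"tx":0,"ty":0,"tz":0,"spin":0},
    {"grip":-1,"tx":0,"ty":0,"tz":0,"spin":0},
    {"grip":-1,"tx":0,"ty":0,"tz":0,"spin":0},
  ],
  grip_force=50,
)

```text
time: 3.2
eef_pos: [0.488, -0.2616, 0.0152]
ee_rot: [-0.051, 0.05, -0.705, 0.706]
ft_force: [-1.2, 0.5, 6.5]
opening: 0.0523
```

```bash
python3 -c "
from m import *
go(.4872,-.2607,.013,-81.8); snap('wrist','w3.png')
import numpy as np
for t in range(0,91,10):
    t=np.radians(t); c=50-24*np.tan(t)
    c2=-38+88*np.cos(t)-22*np.sin(t); cc=min(c,c2+8*np.sin(2*t))
    print(np.degrees(t),'c',cc,'dx',cc-88*np.cos(t)+22*np.sin(t)+38,'dz',88*np.sin(t)+22*np.cos(t)-22)"
```

```text
t 3.2 pos [ 0.488  -0.2616  0.0152] yawz -81.78588628817845 op 0.05230869944431639 F [-1.181   0.5459  6.5495]
tx,ty,tz [ 0.7029  2.1747 -0.9641] spin 0.014113711821551078
0.0 c 50.0 dx 0.0 dz 0.0
10.0 c 45.76815246299684 dx 0.9253301065949984 dz 14.946810200958446
20.0 c 41.26471437761114 dx 4.096206901615915 dz 28.77101026994883
29.999999999999996 c 34.13843876330612 dx 6.928203230275507 dz 41.052558883257646
40.0 c 23.149045605463865 dx 7.878462024097669 dz 51.41828740103297
50.0 c 9.590793927895614 dx 7.878462024097669 dz 59.55323840757393
59.99999999999999 c -6.124355652982133 dx 6.9282032302755105 dz 65.2102355330306
70.0 c -23.433164167138813 dx 5.142300877492318 dz 68.21739378232465
80.0 c -86.11076367082495 dx -41.72603273924625 dz 68.48334217374678
90.0 c -3.9194974447668883e+17 dx -3.919497444766888e+17 dz 66.0
```

View pics/w3.png

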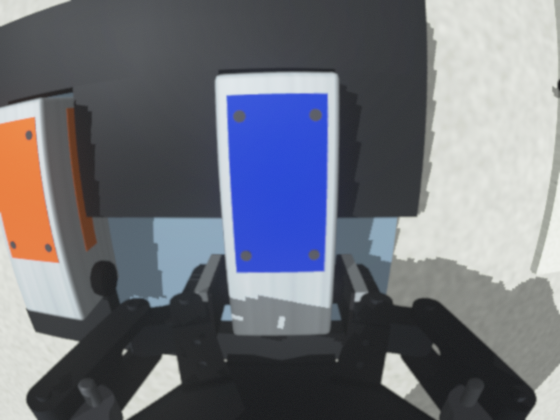

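The grip took at 52 mm opening: the wrist view shows both fingers on the knobs beside the box at rows 260–330, and the box is still seated. Next I tilt it knob end first.

Request:
send_rows(
  motion=[
    {"grip":-1,"tx":0,"ty":-5,"tz":0,"spin":0},
    {"grip":-1,"tx":-0.5,"ty":-10,"tz":0,"spin":0},
    {"grip":-1,"tx":-1,"ty":-15,"tz":0,"spin":0},
    {"grip":-1,"tx":-2,"ty":-20,"tz":0,"spin":0},
    {"grip":-1,"tx":-2.5,"ty":-25,"tz":0,"spin":0},
    {"grip":-1,"tx":-3.5,"ty":-30,"tz":0,"spin":0},
    {"grip":-1,"tx":-5,"ty":-35,"tz":0,"spin":0},
    {"grip":-1,"tx":-6,"ty":-40,"tz":0,"spin":0},
    {"grip":-1,"tx":-8,"ty":-44,"tz":0,"spin":0},
    {"grip":-1,"tx":-9,"ty":-48,"tz":0,"spin":0},
  ],
  grip_force=50,
)

```text
time: 4.25
eef_pos: [0.4964, -0.26, 0.0622]
ee_rot: [-0.051, 0.051, -0.705, 0.705]
ft_force: [0.3, -0.1, -1.0]
opening: 0.0523
```

```bash
python3 - <<'E'
from m import *
go(.4872,-.2607,.013,-81.8); a=snap('wrist','w4.png');b=snap('scene','s4.png')
b=cv2.resize(b[150:300,60:280],(560,382));cv2.imwrite('pics/c4.png',np.hstack([cv2.resize(a,(400,300)),cv2.resize(b,(400,300))]))
E
```

```text
t 4.25 pos [ 0.4964 -0.26    0.0622] yawz -81.80037850841988 op 0.05231732691938105 F [ 0.2538 -0.1035 -0.9934]
tx,ty,tz [ 9.2134 49.1617 -0.6506] spin -0.0003785084198852928
```

View pics/c4.png

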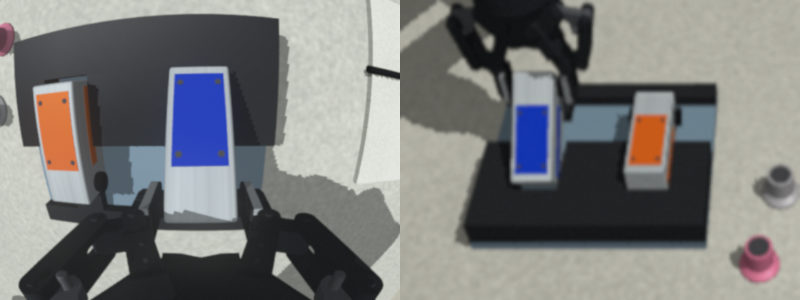

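The two panels show the knob end raised with the far end still in the foam, as planned. I continue the tilt and lift.

Request:
send_rows(
  motion=[
    {"grip":-1,"tx":-2,"ty":-4,"tz":0,"spin":0},
    {"grip":-1,"tx":-4,"ty":-8,"tz":0,"spin":0},
    {"grip":-1,"tx":-6,"ty":-11,"tz":0,"spin":0},
    {"grip":-1,"tx":-7,"ty":-14,"tz":0,"spin":0},
    {"grip":-1,"tx":-8,"ty":-17,"tz":0,"spin":0},
    {"grip":-1,"tx":-8,"ty":-20,"tz":0,"spin":0},
    {"grip":-1,"tx":-8,"ty":-23,"tz":0,"spin":0},
    {"grip":-1,"tx":-8,"ty":-27,"tz":0,"spin":0},
    {"grip":-1,"tx":-8,"ty":-33,"tz":0,"spin":0},
    {"grip":-1,"tx":-8,"ty":-40,"tz":0,"spin":0},
  ],
)

```text
time: 5.35
eef_pos: [0.504, -0.2589, 0.1021]
ee_rot: [0.05, -0.051, 0.705, -0.705]
ft_force: [0.3, 0.4, -2.2]
opening: 0.0527
```

Request:
send_rows(
  motion=[
    {"grip":-1,"tx":0,"ty":-7,"tz":0,"spin":0},
    {"grip":-1,"tx":0,"ty":-14,"tz":0,"spin":0},
    {"grip":-1,"tx":0,"ty":-22,"tz":0,"spin":0},
    {"grip":-1,"tx":0,"ty":-32,"tz":0,"spin":0},
    {"grip":-1,"tx":0,"ty":-45,"tz":0,"spin":0},
    {"grip":-1,"tx":0,"ty":-58,"tz":0,"spin":0},
    {"grip":-1,"tx":0,"ty":-70,"tz":0,"spin":0},
    {"grip":-1,"tx":0,"ty":-80,"tz":0,"spin":0},
    {"grip":-1,"tx":0,"ty":-86,"tz":0,"spin":0},
    {"grip":-1,"tx":0,"ty":-88,"tz":0,"spin":0},
  ],
)

```text
time: 6.35
eef_pos: [0.5045, -0.2591, 0.1909]
ee_rot: [-0.051, 0.05, -0.705, 0.706]
ft_force: [0.6, -0.5, -2.5]
opening: 0.0523
```

```bash
python3 - <<'E'
from m import *
a=snap('wrist','w5.png');b=snap('scene','s5.png')
cv2.imwrite('pics/c5.png',np.hstack([cv2.resize(a,(400,300)),cv2.resize(b,(400,300))]))
e=np.array([np.cos(np.radians(-12.22)),np.sin(np.radians(-12.22))])
C=np.array([.5658,.2230])
print(e,C,C+e*.038)
# touchdown: final axis at C+38e ; pivot edge at C-50e ; upright axis at pivot -22e
A=C-e*.072;print("axis upright",A)
go(A[0],A[1],.19,-102.2)
E
```

```text
[ 0.9773 -0.2117] [0.5658 0.223 ] [0.6029 0.215 ]
axis upright [0.4954 0.2382]
t 6.45 pos [ 0.5041 -0.2589  0.1899] yawz -81.8096656361561 op 0.05266179878553417 F [ 0.1076  0.2122 -2.2786]
tx,ty,tz [ -62.204    -0.1603 -493.3053] spin 20.39033436384392
```

View pics/c5.png

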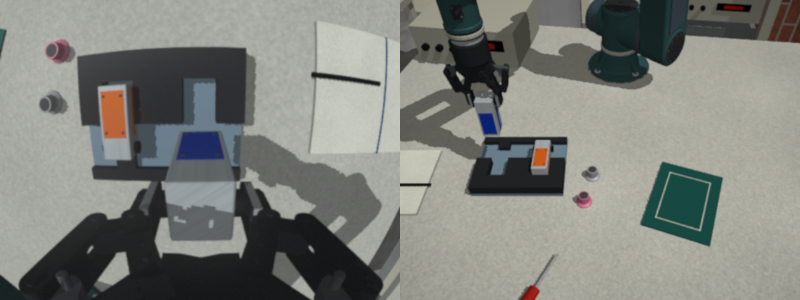

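The module hangs freely with its blue face to +x and its end clear; the orange module and flange are undisturbed. Next I carry it across.

Request:
send_rows(
  motion=[
    {"grip":-1,"tx":-1,"ty":0,"tz":-8,"spin":0},
    {"grip":-1,"tx":-3,"ty":0,"tz":-24,"spin":0},
    {"grip":-1,"tx":-6,"ty":0,"tz":-48,"spin":0},
    {"grip":-1,"tx":-10,"ty":0,"tz":-80,"spin":0},
    {"grip":-1,"tx":-15,"ty":0,"tz":-118,"spin":2},
    {"grip":-1,"tx":-20,"ty":0,"tz":-158,"spin":4},
    {"grip":-1,"tx":-25,"ty":0,"tz":-198,"spin":6},
    {"grip":-1,"tx":-30,"ty":0,"tz":-238,"spin":8},
    {"grip":-1,"tx":-35,"ty":0,"tz":-278,"spin":10},
    {"grip":-1,"tx":-40,"ty":0,"tz":-318,"spin":12},
  ],
)

```text
time: 7.45
eef_pos: [0.4971, 0.0644, 0.1895]
ee_rot: [-0.024, 0.023, 0.707, -0.707]
ft_force: [-0.8, 0.3, -2.6]
opening: 0.0523
```

```bash
python3 -c "
from m import *
go(.4954,.2382,.19,-102.2)"
```

```text
t 7.45 pos [0.4971 0.0644 0.1895] yawz -93.83659994871611 op 0.05230887851321659 F [-0.8266  0.2718 -2.5754]
tx,ty,tz [  13.3452   -0.4285 -173.3291] spin 8.36340005128389
```

Request:
send_rows(
  motion=[
    {"grip":-1,"tx":3,"ty":0,"tz":-36,"spin":2},
    {"grip":-1,"tx":5,"ty":0,"tz":-70,"spin":4},
    {"grip":-1,"tx":8,"ty":0,"tz":-100,"spin":5.5},
    {"grip":-1,"tx":10,"ty":0,"tz":-125,"spin":7},
    {"grip":-1,"tx":11,"ty":0,"tz":-146,"spin":8},
    {"grip":-1,"tx":12,"ty":0,"tz":-160,"spin":8.4},
    {"grip":-1,"tx":13,"ty":0,"tz":-169,"spin":8.4},
    {"grip":-1,"tx":13.3,"ty":0,"tz":-173,"spin":8.4},
    {"grip":-1,"tx":13.3,"ty":0,"tz":-173.3,"spin":8.4},
    {"grip":-1,"tx":13.3,"ty":0,"tz":-173.3,"spin":8.4},
  ],
)

```text
time: 8.45
eef_pos: [0.4965, 0.2349, 0.1897]
ee_rot: [0.075, -0.075, -0.703, 0.703]
ft_force: [-0.5, 1.2, -2.5]
opening: 0.0524
```

```bash
python3 - <<'E'
from m import *
go(.4954,.2382,.09,-102.2)
a=snap('wrist','w6.png')
im=a;hsv=cv2.cvtColor(im,cv2.COLOR_BGR2HSV);H,S,V=cv2.split(hsv)
b=snap('scene','s6.png')
cv2.imwrite('pics/c6.png',np.hstack([cv2.resize(a,(400,300)),cv2.resize(b,(400,300))]))
go(.4954,.2382,.09,-102.2)
E
```

```text
t 8.45 pos [0.4965 0.2349 0.1897] yawz -102.22887891696445 op 0.05241598349539829 F [-0.5335  1.1534 -2.4588]
tx,ty,tz [ 1.7856 99.7136 -3.0197] spin -0.028878916964458767
t 8.55 pos [0.4967 0.2347 0.1898] yawz -102.26060606301904 op 0.052484394642852296 F [-0.0165  0.2951 -1.751 ]
tx,ty,tz [ 2.0352 99.8153 -3.1678] spin -0.06060606301903704
```

View pics/c6.png

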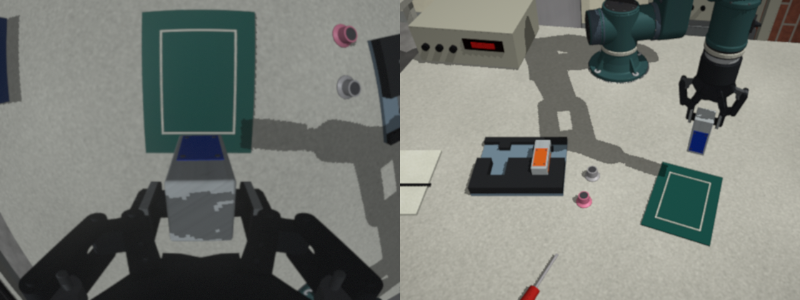

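```bash
python3 - <<'E'
from m import *
im=cv2.imread("pics/w6.png");hsv=cv2.cvtColor(im,cv2.COLOR_BGR2HSV);H,S,V=cv2.split(hsv)
m=np.zeros(H.shape,np.uint8);m[25:195,215:340]=1
w=((S<60)&(V>110)&(m>0)).astype(np.uint8)
c=big(w)[0];print(cv2.boundingRect(c),rect("wrist",c,.004))
E
```

```text
(223, 40, 109, 148) [565.28   223.4569 151.3083 107.7784 -12.3211]
```

Request:
send_rows(
  motion=[
    {"grip":-1,"tx":0,"ty":6,"tz":0,"spin":0},
    {"grip":-1,"tx":0,"ty":20,"tz":-0.5,"spin":0},
    {"grip":-1,"tx":0.5,"ty":38,"tz":-1,"spin":0},
    {"grip":-1,"tx":1,"ty":56,"tz":-1.5,"spin":0},
    {"grip":-1,"tx":1,"ty":74,"tz":-2,"spin":0},
    {"grip":-1,"tx":1.5,"ty":90,"tz":-2.5,"spin":0},
    {"grip":-1,"tx":2,"ty":102,"tz":-3,"spin":0},
    {"grip":-1,"tx":2,"ty":109,"tz":-3,"spin":0},
    {"grip":-1,"tx":2,"ty":112,"tz":-3,"spin":0},
    {"grip":-1,"tx":2,"ty":112,"tz":-3,"spin":0},
  ],
)

```text
time: 9.55
eef_pos: [0.4954, 0.2387, 0.0776]
ee_rot: [0.075, -0.075, -0.703, 0.703]
ft_force: [-0.3, 0.2, -2.8]
opening: 0.0524
```

Request:
send_rows(
  motion=[
    {"grip":-1,"tx":0,"ty":0.5,"tz":0,"spin":0},
    {"grip":-1,"tx":0,"ty":1,"tz":0,"spin":0},
    {"grip":-1,"tx":0,"ty":1.5,"tz":0,"spin":0},
    {"grip":-1,"tx":0,"ty":2,"tz":0,"spin":0},
    {"grip":-1,"tx":0,"ty":2.5,"tz":0,"spin":0},
    {"grip":-1,"tx":0,"ty":2.5,"tz":0,"spin":0},
    {"grip":-1,"tx":0,"ty":3,"tz":0,"spin":0},
    {"grip":-1,"tx":0,"ty":3,"tz":0,"spin":0},
    {"grip":-1,"tx":0,"ty":3,"tz":0,"spin":0},
    {"grip":-1,"tx":0,"ty":3,"tz":0,"spin":0},
  ],
)

```text
time: 10.55
eef_pos: [0.4958, 0.2387, 0.0753]
ee_rot: [-0.075, 0.076, 0.703, -0.703]
ft_force: [1.2, -0.0, 1.4]
opening: 0.0524
```

```bash
python3 -c "
from m import *
go(.4954,.2382,.09,-102.2)"
```

```text
t 10.55 pos [0.4958 0.2387 0.0753] yawz -102.20891307537926 op 0.052364763641825754 F [ 1.1699 -0.0131  1.4012]
tx,ty,tz [  0.2549 -14.6964   0.5726] spin -0.008913075379268776
```

The wrist view puts the outline at (565.3, 223.5, −12.3°), agreeing with the top view. The end now touches lightly, so I tip it forward along the pivot arc.

Request:
send_rows(
  motion=[
    {"grip":-1,"tx":-7.8,"ty":-1,"tz":0,"spin":0},
    {"grip":-1,"tx":-15.6,"ty":-1.8,"tz":0,"spin":0},
    {"grip":-1,"tx":-23.5,"ty":-2,"tz":0,"spin":0},
    {"grip":-1,"tx":-31.4,"ty":-1.4,"tz":0,"spin":0},
    {"grip":-1,"tx":-42.4,"ty":0.5,"tz":0,"spin":0},
    {"grip":-1,"tx":-53,"ty":3.5,"tz":0,"spin":0},
    {"grip":-1,"tx":-61.7,"ty":7,"tz":0,"spin":0},
    {"grip":-1,"tx":-68.7,"ty":10.7,"tz":0,"spin":0},
    {"grip":-1,"tx":-75.3,"ty":15,"tz":0,"spin":0},
    {"grip":-1,"tx":-81.5,"ty":20,"tz":0,"spin":0},
  ],
)

```text
time: 11.55
eef_pos: [0.5758, 0.2212, 0.0544]
ee_rot: [0.075, -0.075, -0.703, 0.703]
ft_force: [2.8, 1.4, 2.1]
opening: 0.0524
```

```bash
python3 - <<'E'
from m import *
go(.6026,.2154,.0095,-102.3)
a=snap('wrist','w7.png');b=snap('scene','s7.png')[80:290,300:560]
cv2.imwrite('pics/c7.png',np.hstack([cv2.resize(a,(400,300)),cv2.resize(b,(400,300))]))
E
```

```text
t 11.55 pos [0.5758 0.2212 0.0544] yawz -102.20834838030574 op 0.052393563878702004 F [2.8363 1.374  2.0688]
tx,ty,tz [-27.3748  44.8804  -0.0016] spin 0.09165161969426094
```

View pics/c7.png

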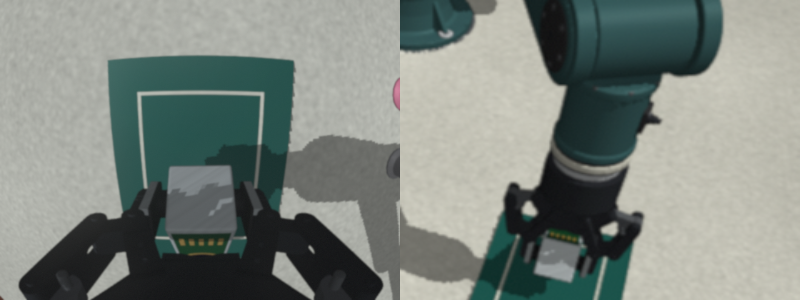

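The box is tipped past the apex in the right direction, with its green underside turning up. I lay it flat now.

Request:
send_rows(
  motion=[
    {"grip":-1,"tx":-4,"ty":4,"tz":0,"spin":0},
    {"grip":-1,"tx":-8,"ty":8,"tz":0,"spin":0},
    {"grip":-1,"tx":-12,"ty":13,"tz":0,"spin":0},
    {"grip":-1,"tx":-15.5,"ty":17.5,"tz":0,"spin":0},
    {"grip":-1,"tx":-19,"ty":23,"tz":0,"spin":0},
    {"grip":-1,"tx":-21.5,"ty":28.5,"tz":0,"spin":0},
    {"grip":-1,"tx":-24,"ty":34,"tz":0,"spin":0},
    {"grip":-1,"tx":-26,"ty":39,"tz":0,"spin":0},
    {"grip":-1,"tx":-27,"ty":42.5,"tz":0,"spin":0},
    {"grip":-1,"tx":-27.5,"ty":45,"tz":0,"spin":0},
  ],
)

```text
time: 12.65
eef_pos: [0.6019, 0.2157, 0.0094]
ee_rot: [0.075, -0.075, -0.703, 0.703]
ft_force: [-1.2, 0.3, -2.2]
opening: 0.0524
```

Request:
send_rows(
  motion=[
    {"grip":-1,"tx":0,"ty":0,"tz":0,"spin":0},
    {"grip":-1,"tx":0,"ty":0.5,"tz":0,"spin":0},
    {"grip":-1,"tx":0,"ty":0.5,"tz":0,"spin":0},
    {"grip":-1,"tx":0,"ty":0.5,"tz":0,"spin":0},
    {"grip":-1,"tx":0,"ty":0.5,"tz":0,"spin":0},
    {"grip":-1,"tx":0,"ty":0.5,"tz":0,"spin":0},
    {"grip":-1,"tx":0,"ty":0.5,"tz":0,"spin":0},
    {"grip":-1,"tx":0,"ty":0.5,"tz":0,"spin":0},
    {"grip":-1,"tx":0,"ty":0.5,"tz":0,"spin":0},
    {"grip":-1,"tx":0,"ty":0.5,"tz":0,"spin":0},
  ],
)

```text
time: 13.65
eef_pos: [0.602, 0.2157, 0.0094]
ee_rot: [-0.075, 0.075, 0.703, -0.703]
ft_force: [0.4, 0.2, -1.1]
opening: 0.0526
```

```bash
python3 - <<'E'
from m import *
go(.6026,.2154,.0095,-102.3)
a=snap('top','t8.png')[100:280,60:300];b=snap('scene','s8.png')[130:360,300:560]
cv2.imwrite('pics/c8.png',np.hstack([cv2.resize(a,(400,300)),cv2.resize(b,(400,300))]))
E
```

```text
t 13.65 pos [0.602  0.2157 0.0094] yawz -102.2050139574486 op 0.05258560216607722 F [ 0.3832  0.2308 -1.137 ]
tx,ty,tz [-0.5995 -0.1004  0.169 ] spin 0.09498604255139753
```

View pics/c8.png

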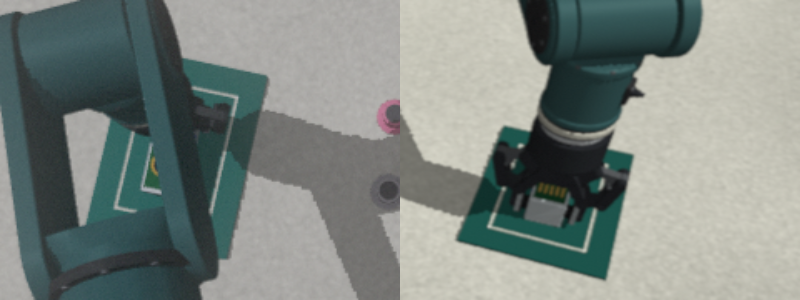

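The window side is up and the box nearly flat; the wrist still carries part of its weight (−1.1 N). I lower it 1 mm, then release and retreat straight up.

Request:
send_rows(
  motion=[
    {"grip":-1,"tx":-0.3,"ty":0.3,"tz":0,"spin":0},
    {"grip":-1,"tx":-0.5,"ty":0.6,"tz":0,"spin":0},
    {"grip":-1,"tx":-0.5,"ty":1,"tz":0,"spin":0},
    {"grip":-1,"tx":-0.5,"ty":1,"tz":0,"spin":0},
    {"grip":-1,"tx":-0.5,"ty":1,"tz":0,"spin":0},
    {"grip":-1,"tx":-0.5,"ty":1,"tz":0,"spin":0},
    {"grip":-1,"tx":-0.5,"ty":1,"tz":0,"spin":0},
    {"grip":-1,"tx":-0.5,"ty":1,"tz":0,"spin":0},
    {"grip":-1,"tx":-0.5,"ty":1,"tz":0,"spin":0},
    {"grip":-1,"tx":-0.5,"ty":1,"tz":0,"spin":0},
  ],
)

```text
time: 14.75
eef_pos: [0.6021, 0.2157, 0.0092]
ee_rot: [0.075, -0.075, -0.703, 0.703]
ft_force: [-3.8, 0.6, 5.7]
opening: 0.0523
```

```bash
python3 - <<'E'
from m import *
go(.6026,.2154,.0095,-102.3)
E
```

```text
t 14.75 pos [0.6021 0.2157 0.0092] yawz -102.20002166660898 op 0.05229205776059149 F [-3.7701  0.6039  5.7416]
tx,ty,tz [-0.5096 -0.2893  0.1666] spin 0.09997833339102158
```

Request:
send_rows(
  motion=[
    {"grip":-0.5,"tx":0,"ty":0,"tz":0,"spin":0},
    {"grip":0.2,"tx":0,"ty":0,"tz":0,"spin":0},
    {"grip":0.4,"tx":0,"ty":0,"tz":0,"spin":0},
    {"grip":0.7,"tx":0,"ty":0,"tz":0,"spin":0},
    {"grip":1,"tx":0,"ty":0,"tz":0,"spin":0},
    {"grip":1,"tx":0,"ty":0,"tz":0,"spin":0},
    {"grip":1,"tx":0,"ty":-10,"tz":0,"spin":0},
    {"grip":1,"tx":0,"ty":-30,"tz":0,"spin":0},
    {"grip":1,"tx":0,"ty":-60,"tz":0,"spin":0},
    {"grip":1,"tx":0,"ty":-95,"tz":0,"spin":0},
  ],
)

```text
time: 15.75
eef_pos: [0.6016, 0.2153, 0.1036]
ee_rot: [0.076, -0.074, -0.703, 0.703]
ft_force: [0.5, -0.3, 0.5]
opening: 0.0857
```

Request:
send_rows(
  motion=[
    {"grip":1,"tx":25,"ty":-20,"tz":0,"spin":0},
    {"grip":1,"tx":60,"ty":-30,"tz":0,"spin":0},
    {"grip":1,"tx":100,"ty":-40,"tz":0,"spin":0},
    {"grip":1,"tx":140,"ty":-50,"tz":0,"spin":0},
    {"grip":1,"tx":175,"ty":-55,"tz":0,"spin":0},
    {"grip":1,"tx":195,"ty":-60,"tz":0,"spin":0},
    {"grip":1,"tx":210,"ty":-60,"tz":0,"spin":0},
    {"grip":1,"tx":215,"ty":-60,"tz":0,"spin":0},
    {"grip":1,"tx":215,"ty":-60,"tz":0,"spin":0},
    {"grip":1,"tx":215,"ty":-60,"tz":0,"spin":0},
  ],
)

```text
time: 16.75
eef_pos: [0.3929, 0.2608, 0.163]
ee_rot: [0.075, -0.075, -0.703, 0.703]
ft_force: [0.2, 0.7, -1.1]
opening: 0.0854
```

```bash
python3 - <<'E'
from m import *
go(.6026,.2154,.0095,-102.3)
a=snap('wrist','w9.png');b=snap('top','t9.png')
C=cal('wrist');np.savez('w9.npz',*C)
cv2.imwrite('pics/c9.png',np.hstack([cv2.resize(a,(400,300)),cv2.resize(b[100:280,60:300],(400,300))]))
E
```

```text
t 16.75 pos [0.3929 0.2608 0.163 ] yawz -102.23293681205364 op 0.08535326253862507 F [ 0.1658  0.6776 -1.0847]
tx,ty,tz [-214.5557  153.5578   -0.1073] spin 0.0670631879463599
```

View pics/c9.png

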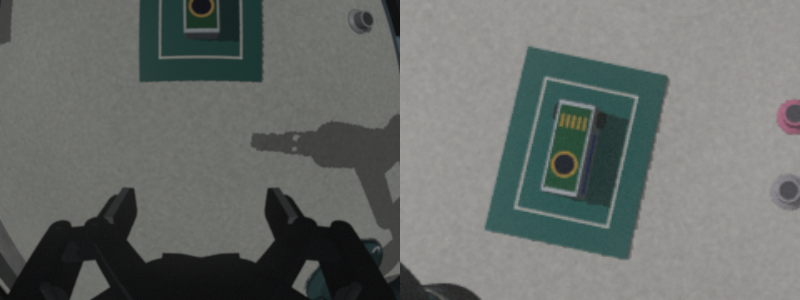

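The box lies flat with its window up inside the outline, knobs at the far end. Next I measure its centre and yaw against the outline in both views.

```bash
python3 - <<'E'
from m import *
snap('scene','s9.png')
for n,f in(("top","t9.png"),("scene","s9.png")):
    im=cv2.imread("pics/"+f);H,S,V=cv2.split(cv2.cvtColor(im,cv2.COLOR_BGR2HSV))
    th=np.radians(-12.28);u=np.array([np.cos(th),np.sin(th),0]);v=np.array([-u[1],u[0],0]);C=np.array([.5655,.2233,0])
    poly=proj(n,np.array([C+[0,0,.03]+a*u+b*v for a,b in((-.062,-.04),(-.062,.04),(.062,.04),(.062,-.04))]))
    m=np.zeros(H.shape,np.uint8);cv2.fillPoly(m,[poly.astype(np.int32)],1)
    g=((S<90)&(V>100)&(m>0)).astype(np.uint8)
    cs=big(g,4)
    for c in cs: print(n,cv2.contourArea(c),rect(n,c,.048) if len(c)>4 else "")
    b=big(((H>78)&(H<95)&(S>100)&(V>0)).astype(np.uint8)*0+((H<78)&(H>35)&(S>90)&(m>0)),1)
    if b: print("green panel",rect(n,b[0],.048))
    # outline again
    w=((S<75)&(V>95)).astype(np.uint8)
    o=proj(n,np.array([C+[0,0,.004]+a*u+b*v for a,b in((-.09,-.066),(-.09,.066),(.09,.066),(.09,-.066))]))
    m2=np.zeros(H.shape,np.uint8);cv2.fillPoly(m2,[o.astype(np.int32)],1)
    c=big(w*m2,1)[0];print("outline",rect(n,c,.004))
x0,y0,w0,h0=cv2.boundingRect(poly.astype(np.int32))
t=cv2.imread("pics/t9.png")[150:235,130:200];s=im[y0-10:y0+h0+10,x0-10:x0+w0+10]
cv2.imwrite("pics/c10.png",np.hstack([cv2.resize(t,(400,486)),cv2.resize(s,(400,486))]));print(x0,y0,w0,h0)
E
```

```text
top 1195.5 [565.2368 223.62   100.0934  40.1439 -11.2401]
top 0.0 
green panel [568.6697 222.8226  40.5474  31.5668 -11.1328]
outline [565.7964 224.0975 153.2849 109.4344 -12.2912]
scene 1113.0 [567.5521 221.8738 101.3693  78.4865 -11.0714]
scene 0.0 
green panel [572.9376 219.7057  39.867   30.3439 -12.1015]
outline [559.1708 223.3408 167.6539 109.9072 -12.2831]
368 237 62 69
```

```bash
python3 - <<'E'
from m import *
a=cv2.imread("pics/top0.png");b=cv2.imread("pics/t9.png")
H,S,V=cv2.split(cv2.cvtColor(b,cv2.COLOR_BGR2HSV))
print("orange",rect("top",big((H>5)&(H<20)&(S>170)&(V>150))[0],.054))
for nm,x,y in(("flange",293,214),("pink",297,170)):
    t=a[y-14:y+15,x-14:x+15];mm=cv2.matchTemplate(b[y-25:y+26,x-25:x+26],t,cv2.TM_CCOEFF_NORMED)
    _,v,_,l=cv2.minMaxLoc(mm);print(nm,v,l)
r.sign_off();print(r.observe()["time"])
E
```

```text
orange [ 521.5321 -143.7512   60.2382   29.9251    8.4208]
flange 0.9964232444763184 (11, 11)
pink 0.9968863725662231 (11, 11)
the job is handed in; nothing more can be done
the job is handed in; nothing more can be done
```

I gripped the blue module by its knobs, tilted it out of the foam knob end first, and carried it hanging to the mat. There I tipped it over its far end and held it until it lay flat, window side up. I released it, backed the arm away and handed the job in at about 17 s.

- **Position:** the top view puts the box centre within about 0.7 mm of the outline's centre. It is turned about 1° from the outline, which I left uncorrected.
- **Flatness:** the upper face measures 100.1 × 40.1 mm at the height expected for a box lying flat.
- **Other objects:** the orange module, the steel flange and the pink decoy show no movement.
- **Failed or disagreeing checks:** the scene view was less reliable: its masks picked up extra edges (78 mm box width, 168 mm outline). Its box centre came out about 2 mm from the top view's. The last close-up could not be viewed because the picture limit was reached. Two early moves were refused because some values were missing from the rows; the arm did not move and I sent them again.

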